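# Unlock the safety cap of the low can

### The arm

A 6-joint arm with a two-finger parallel gripper is mounted at the origin on a cart in front of the work surface, level with it; the furniture and walls round the work are solid. World frame = base frame: x ahead of the robot, y to its left, z up, the work surface at z = 0. Lengths are in m, angles in rad, forces in N, time in s.
With the tool pointing down it reaches from about 0.35 to 0.975 m from the base axis. Payload 4.9 kg.
Tool frame: the origin (TCP) lies at the very end of the fingers, on their centre line; the grasp point (between the pads) lies 19 mm behind it; x points along the fingers, y is the direction in which the jaws open and shut, and the axes are right-handed (so a half turn about x gives the same grasp; the last joint's range is limited). The gripper opens to 85 mm and grips with 20 to 120 N. Pads are 22 mm wide; open, the fingers measure 114 mm over their backs; the gripper's body (76 mm by 85 mm) begins 54 mm behind the grasp point. The pads swing forward as they close: fully open they stand 13 mm farther back than shut.
Start: joints at [1.144, 0.053, 1.613, -0, 1.476, -0.119], TCP at [0.189, 0.596, 0.231] pointing down, gripper open.
Joint ranges: [-3.01, 3.01], [-1.01, 2.22], [0.06, 2.58], [-1.02, 4.17], [0.09, 2.62], [-3.14, 3.14]. Speed limits (rad/s): [2.57, 2.57, 3.14, 3.14, 3.14, 3.14].

### API

Orientations are given as a rotation vector (axis times angle).
In Python, from station import ctrl, get_image, calibration, finish_job, search_frame, cut_out, mark_of gives the robot as it stands. The module is installed in compiled form; this text tells all that it offers.
- The arm moves only by the tool arm_command, never from a script. Its argument "plan" is a list that holds one entry, the list of rows, each a list of 7 numbers: the shift along the tool's x, y, z in m, then the turn, a rotation vector about the tool's x, y, z in degrees, then the finger opening in m, from 0 to 0.0854. A call has 1 to 20 rows; each row shifts and turns the pose as measured when the row begins, along the tool's axes as they then stand; what a row does not reach is not made up. A row lasts 1/12 s, in which the tool goes at most 41.7 mm and 7.16 degrees, less where a joint would pass 70% of its speed; a pose out of reach is approached as far as the arm can. A call with a gripper value outside its range is refused whole. The fingers move at their own pace and stop on an object; "squeeze" is the grip in N (left out, the last holds). Time passes only in rows, so rows that do not move let the fingers close. It gives the time, the measured TCP pose, the force and the opening at its end, in the units of the state.
- ctrl.get_obs(): the state, without advancing time (a new reading comes with each control period).
- get_image(name): name is "scene" or "side" or "wrist"; returns the picture (480x640x3 uint8, red, green, blue); there is no depth.
- calibration(name): a dict with "fx", "fy", "cx", "cy" (pixels), "cam_to_world" (4x4, takes a point from camera to world coordinates); the wrist camera has in their place "hand_eye" (4x4, takes a point from camera to tool coordinates, whose origin is the TCP and whose axes are the tool frame's). Camera axes: x right, y down, z forward; pixel columns grow to the right and rows downward; lengths in m; the calibration is good to about 2 mm. The wrist camera is an equidistant fisheye: a pixel r from the principal point sees the ray r / f radians off the axis. A picture is of the moment at which its call begins: read the wrist's pose just before it. calibration takes no time and is no camera call.
- finish_job(): hands the job in, once; it reports no verdict.
Trained networks look in the newest picture that a camera, given by its name, has taken for a name from the list of things; names that differ only in an ending like _2 or _b are one class to them, and where a whole thing is asked for, a point or a joint stands for the part that bears it (a point fixed in the world has none). Each returns a list of dicts, best first, with "conf" (0 to 1); they miss things now and then, are a little off and sometimes report something else, mostly with a low value. They report only what shows in the picture. A call takes as long as a camera call.
- search_frame(camera, thing): "at" ([x, y, z] in m, in the coordinates of the camera as it stood for that picture, good to about 4 mm: the middle of the surface that is visible of it).
- cut_out(camera, thing): "mask" (480x640 bool, what is visible of it).
- mark_of(camera, thing): "at" ([x, y, z] in m, in the coordinates of the camera as it stood for that picture, good to about 4 mm: a listed point, or the origin of a listed thing).
The state is a dict: "t": time; "q": joint angles; "dq": joint speeds; "effort": joint torques, N m; "tool_pos": TCP position; "tool_rot": TCP orientation; "contact_force": force on the tool from outside, world axes, zero at the start; "wrist_torque": the same for the moment, N m; "opening": finger opening in m.
Only numpy, scipy, OpenCV 4.12 (cv2) and the standard library are available. Lean on these libraries where they do the work, as an engineer would, in place of code of your own. Each camera call takes 0.05 s, during which the arm holds its last target. There are 200 camera calls.

### The job

Two white chemical cans with the same press-and-turn safety cap stand on the bench, one low and wide, one tall with a side handle. Unlock the low, wide can: press its cap firmly down, and while it is held down turn it anticlockwise (seen from above) by a bit under a fifth of a turn, until its pointer stands about at the second mark on the can's shoulder; then let go so that the cap springs up, and leave it there. Do not press the cap of the tall can.

Things in the scene. Friction and masses are not known exactly. Their poses are not given: they have to be found in the camera images.
- low_can_grip (a point): Grey ribbed round cap, 47 mm diameter, 34 mm high, on the low wide white can (126 mm square, 114 mm high to the neck, fixed in a dark 142 mm square cradle). Point on the cap's upright axis at mid height, 157 mm above the bench while locked; z up, x along the black pointer on top. Grip round it from above, any direction; 26 mm of thinner neck (41 mm at most) lies free below its rim.
- low_can_plunger (a joint): Height of the low can's cap, in m: 0 locked at the start, positive when pressed down (end 0.012), -0.008 when sprung up. The spring pushes up with 7 N at 0, 11 N at 0.004, 14 N at 0.008, 18 N at 0.012. Only from 0.004 down can the cap turn (0.008 is a good depth); grip firmly, about 70 N, so that the fingers do not slide on it.
- low_can_cap (a joint): Turn of the low can's cap about its upright axis, in rad: 0 locked at the start, growing anticlockwise seen from above, end stop 1.4. Unless pressed it turns 0.1 at most. From 0.87 (50 degrees) on it is unlocked and springs up when let go; the second mark is at 1.13 (65 degrees). Let go before 0.87 it stays down.
- tall_can_grip (a point): The like cap of the tall, narrow white can (100 mm square, 189 mm high to the neck, with a side handle), to be left alone. Point on its axis at mid height, 232 mm above the bench.

How it is judged:
At the end, for the whole second after the job is handed in: The low can's cap is turned anticlockwise by at least 0.8 rad (46 degrees), has sprung up more than 4 mm above its locked height (8 mm when free), and is at rest; the tall can's cap is within 3 mm of where it was (value of joint low_can_cap above 0.8 rad and value of joint low_can_plunger below -0.004 m and velocity of joint low_can_cap between -0.05 and 0.05 rad/s and distance of tall_can_grip from where it was at the start of the episode below 0.003 m); the robot touches nothing.
It fails at once if the tall can's cap is pressed down by more than 3 mm (distance of tall_can_grip from where it was at the start of the episode above 0.003 m).
It also fails if it takes over 35 s, if anything falls off the work surface, if the arm or the gripper's body presses on something with over 40 N, if the wrist force passes 120 N, or if a joint passes its speed limit or range.

## Working session

There is one attempt and no reset: what is moved stays moved. The work goes in short steps, Python scripts to look and compute and a tool call to move; the robot and the scene stay as the last step left them, time stands still between calls to the robot, and variables do not carry over. Pictures are saved under pics/ and viewed, about 8 in all and at most 12, crops included, and the job is handed in when it is done.

Besides the shell and the picture viewer there is one more tool, called after "Request:" as name(argument=value, ...) on one line, values as JSON. arm_command: Moves the arm, as the interface text tells. Its arguments: {"type":"object","properties":{"plan":{"type":"array","items":{"type":"array","items":{"type":"array","items":{"type":"number"}}}},"squeeze":{"type":"number"}},"required":["plan"]}

```bash
mkdir -p pics; cat > h.py <<'E'
import numpy as np, cv2
from scipy.spatial.transform import Rotation as R
from station import *
def T():
    o=ctrl.get_obs(); M=np.eye(4); M[:3,:3]=R.from_rotvec(o['tool_rot']).as_matrix(); M[:3,3]=o['tool_pos']; return M
def look(n):
    M=T(); im=get_image(n); c=calibration(n)
    return im,c,(M@np.array(c['hand_eye']) if 'hand_eye' in c else np.array(c['cam_to_world']))
def w(C,p): return (C@np.r_[p,1])[:3].round(4)
E
python3 - <<'E'
from h import *
np.set_printoptions(precision=4,suppress=True)
print(ctrl.get_obs()); print(T())
for n in ['scene','side','wrist']:
    im,c,C=look(n); cv2.imwrite(f'pics/{n}0.png',im[...,::-1])
    for t in ['low_can_grip','tall_can_grip']:
        print(n,t,[(w(C,d['at']),round(d['conf'],2)) for d in mark_of(n,t)])
E
```

```text
{'t': 0.0, 'q': array([ 1.144 ,  0.0534,  1.6143, -0.    ,  1.476 , -0.119 ]), 'dq': array([-0.0015, -0.0004,  0.0012, -0.0003, -0.0018, -0.0006]), 'effort': array([  0.0007, -39.3674, -37.0175,  -0.    ,   0.0071,  -0.    ]), 'tool_pos': array([0.1891, 0.5951, 0.2301]), 'tool_rot': array([ 0.24  ,  1.5578, -0.2432]), 'contact_force': array([0.8413, 0.1727, 0.5897]), 'wrist_torque': array([ 0.0234, -0.0054,  0.0233]), 'opening': 0.0848811416340537}
[[-0.0008  0.303   0.953   0.1891]
 [-0.0019  0.953  -0.303   0.5951]
 [-1.     -0.002  -0.0002  0.2301]
 [ 0.      0.      0.      1.    ]]
scene low_can_grip [(array([ 0.4955, -0.3235,  0.1594]), 0.83)]
scene tall_can_grip [(array([0.5115, 0.0026, 0.2355]), 0.87)]
side low_can_grip [(array([ 0.4961, -0.325 ,  0.1531]), 0.89)]
side tall_can_grip [(array([0.5119, 0.0005, 0.2295]), 0.83)]
wrist low_can_grip []
wrist tall_can_grip []
```

View pics/scene0.png

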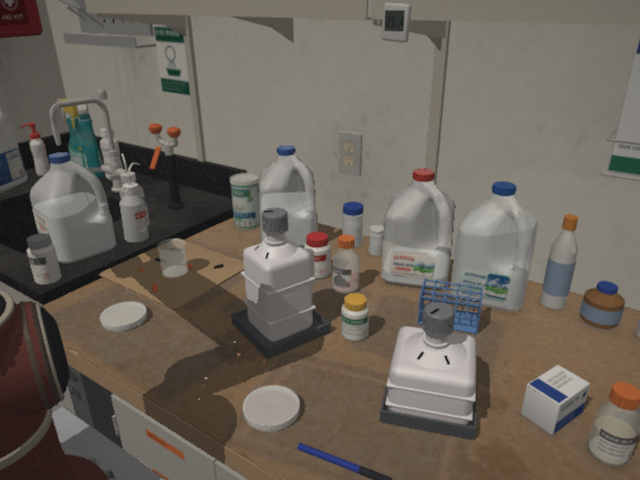

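View pics/side0.png

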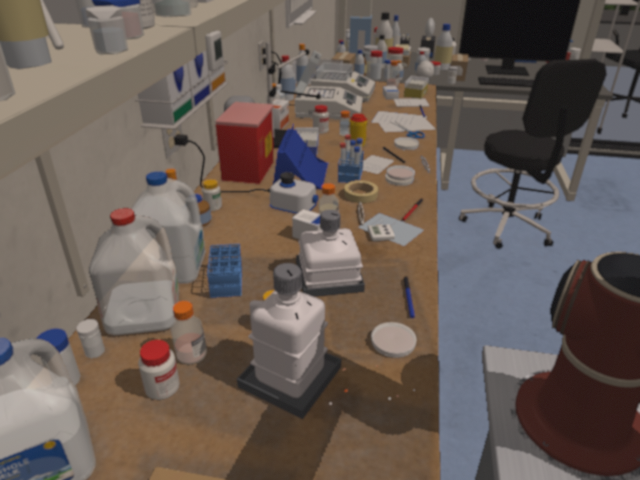

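The scene picture shows the tall can's cap at about (273,222) and the low can's cap at about (438,318). In the side picture they are at (287,275) and (330,225). Both agree with the detections. I'll lift first, then cross above and inside the tall can.

Request:
arm_command(plan=[[[-0.03,0,0,0,0,0,0.085],[-0.03,0,0,0,0,0,0.085],[-0.03,0,0,0,0,0,0.085],[-0.03,0,0,0,0,0,0.085],[-0.03,0,0,0,0,0,0.085],[0,-0.0285,0.027,0,0,0,0.085],[0,-0.0285,0.027,0,0,0,0.085],[0,-0.0285,0.027,0,0,0,0.085],[0,-0.0285,0.027,0,0,0,0.085],[0,-0.0285,0.027,0,0,0,0.085],[0,-0.0285,0.027,0,0,0,0.085],[0,-0.0285,0.027,0,0,0,0.085],[0,-0.0285,0.027,0,0,0,0.085],[0,-0.0285,0.027,0,0,0,0.085],[0,-0.0285,0.027,0,0,0,0.085],[0,-0.0285,0.027,0,0,0,0.085],[0,-0.0285,0.027,0,0,0,0.085],[0,-0.0285,0.027,0,0,0,0.085],[0,-0.0285,0.027,0,0,0,0.085]]], squeeze=70)

```text
t: 2.03
tool_pos: [0.4356, 0.0857, 0.3909]
tool_rot: [0.23, 1.549, -0.227]
contact_force: [1.7, 1.0, -0.3]
opening: 0.0849
```

```bash
cat > st.py <<'E'
from h import *
import sys
np.set_printoptions(precision=4,suppress=True)
o=ctrl.get_obs();print(o['t'],o['tool_pos'],o['q'],o['contact_force'],o['opening']);M=T();print(M[:3,:3])
if len(sys.argv)>3: print('tool delta',M[:3,:3].T@(np.array(sys.argv[1:4],float)-M[:3,3]))
E
python3 st.py 0.44 -0.31 0.33
```

```text
2.0333 [0.4356 0.0857 0.3909] [ 0.0262 -0.4375  1.7779  0.0002  1.7913 -1.2532] [ 1.686   1.0399 -0.2742] 0.08486871707310105
[[ 0.0099  0.2872  0.9578]
 [ 0.0004  0.9579 -0.2872]
 [-1.      0.0033  0.0093]]
tool delta [ 0.0607 -0.378   0.1173]
```

Request:
arm_command(plan=[[[0,-0.035,0.012,0,0,0,0.085],[0,-0.035,0.012,0,0,0,0.085],[0,-0.035,0.012,0,0,0,0.085],[0,-0.035,0.012,0,0,0,0.085],[0,-0.035,0.012,0,0,0,0.085],[0,-0.035,0.012,0,0,0,0.085],[0,-0.035,0.012,0,0,0,0.085],[0,-0.035,0.012,0,0,0,0.085],[0,-0.035,0.012,0,0,0,0.085],[0,-0.035,0.012,0,0,0,0.085],[0,0,0,7,0,0,0.085],[0,0,0,7,0,0,0.085],[0,0,0,7,0,0,0.085],[0,0,0,7,0,0,0.085],[0,0,0,7,0,0,0.085],[0,0,0,7,0,0,0.085],[0,0,0,7,0,0,0.085],[0,0,0,7,0,0,0.085],[0,0,0,7,0,0,0.085],[0,0,0,7,0,0,0.085]]])

```text
t: 3.7
tool_pos: [0.4454, -0.3138, 0.3903]
tool_rot: [1.197, 1.209, -1.183]
contact_force: [1.2, -0.0, -0.3]
opening: 0.085
```

```bash
cat > lk.py <<'E'
from h import *
import sys
for n in ['wrist','scene','side']:
    im,c,C=look(n); cv2.imwrite(f'pics/{n}{sys.argv[1]}.png',im[...,::-1])
    print(n,[(w(C,d['at']),round(d['conf'],2)) for d in mark_of(n,'low_can_grip')])
E
python3 st.py 0.496 -0.3245 0.25; python3 lk.py 1
```

```text
3.7 [ 0.4454 -0.3138  0.3903] [-0.7546 -0.1905  1.5844  0.0081  1.7371 -0.7762] [ 1.1729 -0.0452 -0.3278] 0.08500020579398627
[[ 0.0131  0.9996  0.023 ]
 [-0.0014  0.023  -0.9997]
 [-0.9999  0.0131  0.0017]]
tool delta [0.141  0.0485 0.0116]
wrist [(array([ 0.4979, -0.3261,  0.1523]), 0.75)]
scene [(array([ 0.4932, -0.3212,  0.1604]), 0.6)]
side [(array([ 0.4956, -0.3261,  0.1547]), 0.93)]
```

Request:
arm_command(plan=[[[0.03,0.017,0.004,0,0,-0.75,0.085],[0.03,0.017,0.004,0,0,0,0.085],[0.03,0.016,0.003,0,0,0,0.085],[0.03,0,0,0,0,0,0.085],[0.02,0,0,0,0,0,0.085],[0,0,0,0,0,0,0.085]]])

```text
t: 4.5
tool_pos: [0.5002, -0.3257, 0.2505]
tool_rot: [1.175, 1.216, -1.178]
contact_force: [-1.1, -0.5, -0.7]
opening: 0.0847
```

```bash
python3 st.py 0.496 -0.325 0.135; python3 lk.py 2
```

```text
4.5 [ 0.5002 -0.3257  0.2505] [-0.7007 -0.0318  1.666  -0.0025  1.4958 -0.7414] [-1.0848 -0.5038 -0.6516] 0.084713652823147
[[ 0.0073  0.9991  0.0408]
 [-0.0094  0.0409 -0.9991]
 [-0.9999  0.0069  0.0096]]
tool delta [ 0.1155 -0.0049 -0.002 ]
wrist [(array([ 0.4949, -0.3248,  0.1547]), 0.9)]
scene [(array([ 0.492 , -0.3242,  0.1559]), 0.83)]
side [(array([ 0.4972, -0.326 ,  0.1555]), 0.8)]
```

View pics/wrist2.png

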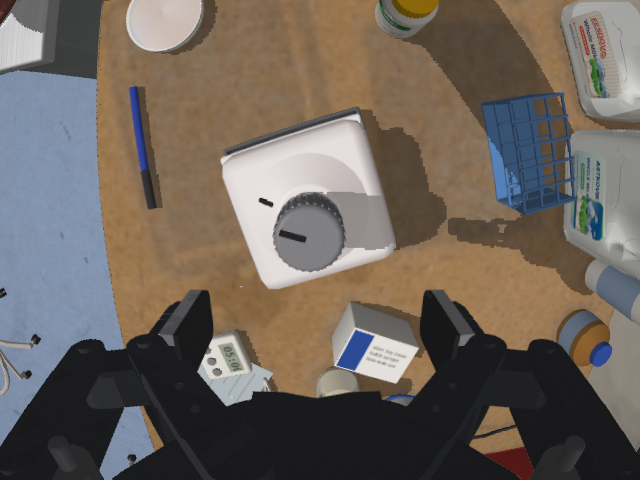

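The wrist picture shows the cap at about (310,232) with its pointer to the left, and the fingers open on either side of it. Nothing is in the way, so I'll descend.

Request:
arm_command(plan=[[[0.02,-0.003,-0.001,0,0.5,-0.4,0.085],[0.025,-0.002,0,0,0,0,0.085],[0.025,0,0,0,0,0,0.085],[0.025,0,0,0,0,0,0.085],[0.015,0,0,0,0,0,0.085],[0,0,0,0,0,0,0.085]]])

```text
t: 5.3
tool_pos: [0.5013, -0.3321, 0.1514]
tool_rot: [1.176, 1.197, -1.174]
contact_force: [-0.8, 0.8, 0.2]
opening: 0.0851
```

```bash
python3 st.py 0.4955 -0.325 0.135; python3 lk.py 3
```

```text
5.3 [ 0.5013 -0.3321  0.1514] [-0.7086  0.0398  1.7628 -0.0004  1.3096 -0.7478] [-0.7779  0.7944  0.2054] 0.08510945930036681
[[ 0.0221  0.999   0.0391]
 [-0.0194  0.0395 -0.999 ]
 [-0.9996  0.0213  0.0203]]
tool delta [ 0.0162 -0.0059 -0.0077]
wrist [(array([ 0.4995, -0.3236,  0.1556]), 0.86)]
scene [(array([ 0.4928, -0.3223,  0.1595]), 0.72)]
side [(array([ 0.4961, -0.3247,  0.1548]), 0.73)]
```

View pics/wrist3.png

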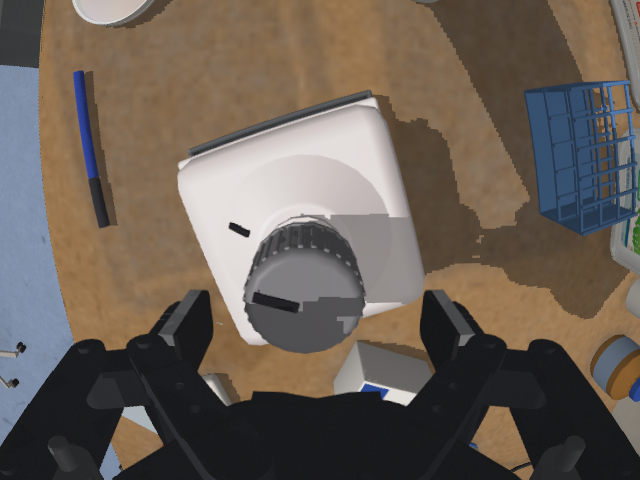

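The cap sits at about (305,295), slightly left of the finger midline at 317. The tool has drifted about 7 mm and 1.5°, so I'll correct that before going lower.

Request:
arm_command(plan=[[[0,-0.003,-0.004,0,0.6,-0.65,0.085],[0,-0.003,-0.004,0,0.6,-0.65,0.085],[0,0,0,0,0,0,0.085]]])

```text
t: 5.85
tool_pos: [0.4986, -0.3269, 0.1613]
tool_rot: [1.178, 1.216, -1.178]
contact_force: [-0.3, -0.3, -0.9]
opening: 0.0848
```

```bash
python3 st.py 0.4955 -0.3245 0.135
```

```text
5.85 [ 0.4986 -0.3269  0.1613] [-0.7049  0.0304  1.755  -0.0005  1.3451 -0.7442] [-0.27   -0.256  -0.9017] 0.0847575113820474
[[ 0.0081  0.9992  0.0394]
 [-0.0076  0.0395 -0.9992]
 [-0.9999  0.0078  0.0079]]
tool delta [ 0.0263 -0.0032 -0.0027]
```

Request:
arm_command(plan=[[[0.012,-0.002,-0.0015,0,0.2,-0.2,0.085],[0.012,-0.001,-0.0015,0,0.2,-0.2,0.085],[0.004,0,0,0,0,0,0.085],[0,0,0,0,0,0,0.085],[0,0,0,0,0,0,0.085]]])

```text
t: 6.27
tool_pos: [0.4952, -0.3235, 0.1304]
tool_rot: [1.18, 1.228, -1.18]
contact_force: [-0.2, 0.2, 0.2]
opening: 0.0848
```

```bash
python3 st.py 0.4955 -0.3245 0.135
```

```text
6.2667 [ 0.4952 -0.3235  0.1304] [-0.7044  0.0565  1.7823 -0.      1.3026 -0.7443] [-0.2412  0.1501  0.154 ] 0.08480688357161598
[[ 0.0001  0.9992  0.0399]
 [-0.0001  0.0399 -0.9992]
 [-1.      0.0001  0.0001]]
tool delta [-0.0046  0.0002  0.001 ]
```

Request:
arm_command(plan=[[[-0.002,0,0.001,0,0,0,0.03],[0,0,0,0,0,0,0.03],[0,0,0,0,0,0,0.03],[0,0,0,0,0,0,0.03],[0,0,0,0,0,0,0.03],[0,0,0,0,0,0,0.03],[0,0,0,0,0,0,0.03],[0,0,0,0,0,0,0.03]]], squeeze=75)

```text
t: 6.93
tool_pos: [0.4956, -0.3245, 0.1325]
tool_rot: [1.182, 1.227, -1.179]
contact_force: [-2.3, 0.6, -1.0]
opening: 0.0437
```

```bash
python3 st.py 0.4955 -0.3245 0.124; python3 lk.py 4
```

```text
6.9333 [ 0.4956 -0.3245  0.1325] [-0.7063  0.0556  1.7796  0.0021  1.3056 -0.7458] [-2.2935  0.6482 -0.9693] 0.04369256231345509
[[ 0.0019  0.9992  0.039 ]
 [ 0.001   0.039  -0.9992]
 [-1.      0.0019 -0.0009]]
tool delta [ 0.0085 -0.0001 -0.    ]
wrist [(array([ 0.4978, -0.3259,  0.1563]), 0.56)]
scene [(array([ 0.4942, -0.3227,  0.1618]), 0.79)]
side [(array([ 0.4962, -0.3256,  0.155 ]), 0.97)]
```

View pics/wrist4.png

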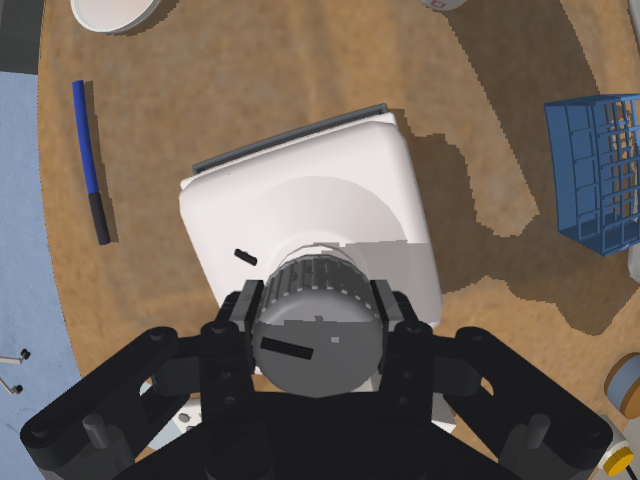

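The pads hold the cap at about mid height (contacts near (250,320) and (385,320)). The opening reads 43.7 mm. Next I'll press down.

Request:
arm_command(plan=[[[0,0,0,0,0,0,0.03],[0,0,0,0,0,0,0.03],[0.003,0,0,0,0,0,0.03],[0.003,0,0,0,0,0,0.03],[0.003,0,0,0,0,0,0.03],[0.001,0,0,0,0,0,0.03]]])

```text
t: 7.73
tool_pos: [0.4955, -0.3245, 0.1324]
tool_rot: [1.181, 1.23, -1.18]
contact_force: [-2.9, 0.5, -3.8]
opening: 0.0438
```

```bash
python3 st.py 0.4955 -0.3245 0.124
```

```text
7.7333 [ 0.4955 -0.3245  0.1324] [-0.7056  0.0576  1.7776  0.0004  1.3087 -0.745 ] [-2.9019  0.5126 -3.798 ] 0.043807491743516225
[[-0.0015  0.9992  0.0393]
 [ 0.0018  0.0393 -0.9992]
 [-1.     -0.0014 -0.0019]]
tool delta [0.0084 0.     0.    ]
```

Request:
arm_command(plan=[[[0.008,0,0,0,0,0,0.03],[0.008,0,0,0,0,0,0.03]]])

```text
t: 7.9
tool_pos: [0.4955, -0.3248, 0.1295]
tool_rot: [1.179, 1.234, -1.182]
contact_force: [-20.4, 16.4, 39.6]
opening: 0.0435
```

```bash
python3 st.py 0.4955 -0.3245 0.124
```

```text
7.9 [ 0.4955 -0.3248  0.1295] [-0.705   0.0634  1.7767 -0.0015  1.3072 -0.7447] [-20.4075  16.4488  39.5776] 0.04348731896620397
[[-0.0053  0.9992  0.0401]
 [ 0.0026  0.0401 -0.9992]
 [-1.     -0.0052 -0.0028]]
tool delta [ 0.0055  0.     -0.0002]
```

Request:
arm_command(plan=[[[0.008,0,0,0,-0.2,0.3,0.03],[0.008,0,0,0,0,0,0.03],[0.007,0,0,0,0,0,0.03]]])

```text
t: 8.15
tool_pos: [0.4955, -0.3248, 0.1297]
tool_rot: [1.176, 1.234, -1.182]
contact_force: [-16.0, 10.7, 25.4]
opening: 0.0437
```

```bash
python3 st.py 0.4955 -0.3245 0.124; python3 lk.py 5
```

```text
8.15 [ 0.4955 -0.3248  0.1297] [-0.7042  0.0628  1.7771 -0.0033  1.3067 -0.745 ] [-16.0144  10.6678  25.3703] 0.04374661534677516
[[-0.0059  0.9991  0.0416]
 [ 0.0008  0.0416 -0.9991]
 [-1.     -0.0059 -0.001 ]]
tool delta [ 0.0057  0.0001 -0.0002]
wrist [(array([ 0.4961, -0.3251,  0.1534]), 0.69)]
scene [(array([ 0.4965, -0.3224,  0.1553]), 0.65)]
side [(array([ 0.4946, -0.3279,  0.1515]), 0.87)]
```

Request:
arm_command(plan=[[[0.01,-0.003,-0.002,0,0,0.3,0.03],[0.01,-0.003,-0.002,0,0,0.3,0.03],[0.01,-0.003,-0.002,0,0,0,0.03]]])

```text
t: 8.7
tool_pos: [0.4961, -0.3248, 0.1254]
tool_rot: [1.179, 1.199, -1.165]
contact_force: [-1.4, 5.2, 18.2]
opening: 0.0435
```

```bash
python3 st.py 0.4955 -0.3245 0.124
```

```text
8.7 [ 0.4961 -0.3248  0.1254] [-0.7083  0.0459  1.8025  0.007   1.2639 -0.7535] [-1.4452  5.1793 18.2111] 0.04347772038872764
[[ 0.0266  0.9987  0.043 ]
 [-0.0141  0.0434 -0.999 ]
 [-0.9995  0.026   0.0152]]
tool delta [ 0.0014 -0.0006 -0.0004]
```

Request:
arm_command(plan=[[[0.01,-0.001,-0.001,-6,0.3,-0.5,0.03],[0.01,-0.001,-0.001,-6,0.2,-0.4,0.03],[0.01,-0.001,0,-6,0,0,0.03]]])

```text
t: 8.95
tool_pos: [0.4962, -0.3251, 0.1197]
tool_rot: [0.928, 1.348, -0.933]
contact_force: [-22.4, 23.0, 55.6]
opening: 0.0438
```

```bash
python3 st.py 0.4955 -0.3245 0.124
```

```text
8.95 [ 0.4962 -0.3251  0.1197] [-0.7047  0.0632  1.7946 -0.0017  1.2702 -1.0743] [-22.371   22.9548  55.6274] 0.043751718171912424
[[ 0.0093  0.9323  0.3617]
 [-0.0101  0.3617 -0.9322]
 [-0.9999  0.005   0.0128]]
tool delta [-0.0044 -0.0004 -0.0008]
```

Request:
arm_command(plan=[[[0.002,0,-0.001,-6,0.2,-0.2,0.03],[0.005,0,-0.001,-6,0,0,0.03],[0.005,0,-0.001,-6,0,0,0.03]]])

```text
t: 9.2
tool_pos: [0.4959, -0.3249, 0.1223]
tool_rot: [0.67, 1.452, -0.687]
contact_force: [-6.4, 5.0, 16.1]
opening: 0.0432
```

```bash
python3 st.py 0.4955 -0.3245 0.124
```

```text
9.2 [ 0.4959 -0.3249  0.1223] [-0.7018  0.0608  1.7923 -0.0081  1.276  -1.3998] [-6.4243  5.0181 16.1191] 0.043169978544907124
[[ 0.0045  0.7647  0.6444]
 [-0.0139  0.6444 -0.7646]
 [-0.9999 -0.0055  0.0136]]
tool delta [-0.0017 -0.0001 -0.0006]
```

Request:
arm_command(plan=[[[0.006,0,0,-6.5,0,0,0.03],[0.006,0,0,-6.5,0,0,0.03],[0.006,0,0,-6.5,0,0,0.03],[0.006,0,0,-6.5,0,0,0.03]]])

```text
t: 9.53
tool_pos: [0.4959, -0.3251, 0.1201]
tool_rot: [0.298, 1.55, -0.317]
contact_force: [-13.3, 10.3, 26.3]
opening: 0.044
```

```bash
python3 st.py 0.4955 -0.3245 0.124; python3 lk.py 6
```

```text
9.5333 [ 0.4959 -0.3251  0.1201] [-0.7005  0.0684  1.7884 -0.0113  1.2797 -1.8756] [-13.2849  10.2539  26.3293] 0.04399277525773808
[[-0.0031  0.3824  0.924 ]
 [-0.0116  0.9239 -0.3824]
 [-0.9999 -0.0119  0.0016]]
tool delta [-0.004   0.0003 -0.0006]
wrist [(array([ 0.4973, -0.3259,  0.1427]), 0.75)]
scene [(array([ 0.4924, -0.3221,  0.1444]), 0.78), (array([0.512 , 0.0039, 0.2296]), 0.36)]
side [(array([ 0.4935, -0.3271,  0.1446]), 0.63)]
```

View pics/wrist6.png

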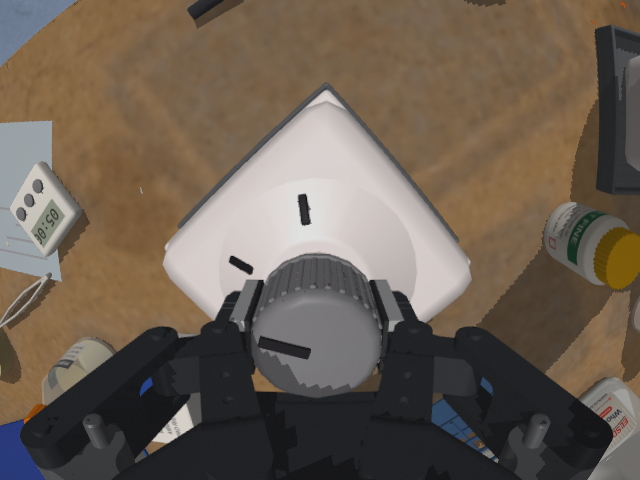

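The pointer sits in the same place between the pads as before, so the cap turned about 65° with the fingers without slipping. The shoulder mark now beside it, at (241,265), is the second one. I'll release.

Request:
arm_command(plan=[[[0,0,0,0,0,0,0.085],[0,0,0,0,0,0,0.085],[0,0,0,0,0,0,0.085],[0,0,0,0,0,0,0.085],[0,0,0,0,0,0,0.085],[0,0,0,0,0,0,0.085]]])

```text
t: 10.33
tool_pos: [0.4969, -0.3262, 0.1229]
tool_rot: [0.299, 1.547, -0.324]
contact_force: [-0.4, -0.2, 0.3]
opening: 0.0851
```

```bash
python3 st.py 0.4955 -0.3245 0.3; python3 lk.py 7
```

```text
10.3333 [ 0.4969 -0.3262  0.1229] [-0.6998  0.0662  1.7855 -0.0138  1.2808 -1.8698] [-0.3574 -0.1939  0.3145] 0.08511608278058033
[[-0.0016  0.3865  0.9223]
 [-0.016   0.9222 -0.3865]
 [-0.9999 -0.0154  0.0047]]
tool delta [-0.1771 -0.0017 -0.0011]
wrist [(array([ 0.4991, -0.3261,  0.1624]), 0.93)]
scene [(array([ 0.4958, -0.3241,  0.1693]), 0.73), (array([0.5109, 0.0029, 0.231 ]), 0.68)]
side [(array([ 0.4954, -0.3242,  0.1676]), 0.83)]
```

Detections put the cap 8–10 mm above its locked height, so it has sprung up. I'll retract straight up.

Request:
arm_command(plan=[[[-0.02,0,0,0,0,0,0.085],[-0.02,0,0,0,0,0,0.085],[-0.02,0,0,0,0,0,0.085],[-0.03,0,0,0,0,0,0.085],[-0.03,0,0,0,0,0,0.085],[-0.03,0,0,0,0,0,0.085],[-0.03,0,0,0,0,0,0.085],[0,0,0,0,0,0,0.085],[0,0,0,0,0,0,0.085]]])

```text
t: 11.38
tool_pos: [0.4957, -0.3221, 0.3078]
tool_rot: [0.302, 1.553, -0.322]
contact_force: [-0.4, 0.2, -0.6]
opening: 0.0848
```

```bash
python3 st.py; python3 lk.py 8; python3 - <<'E'
import cv2,numpy as np
a=cv2.imread('pics/wrist8.png');b=cv2.imread('pics/scene8.png')[180:440,220:540]
cv2.imwrite('pics/c8.png',np.hstack([cv2.resize(a,(400,300)),cv2.resize(b,(370,300))]))
E
```

```text
11.3833 [ 0.4957 -0.3221  0.3078] [-0.6958 -0.0616  1.6007 -0.0133  1.6006 -1.8699] [-0.3977  0.228  -0.6356] 0.08478888294459037
[[-0.007   0.3867  0.9222]
 [-0.0114  0.9221 -0.3867]
 [-0.9999 -0.0132 -0.0021]]
wrist [(array([ 0.4982, -0.3244,  0.1615]), 0.68)]
scene [(array([ 0.4945, -0.3241,  0.1668]), 0.57)]
side [(array([ 0.4966, -0.3248,  0.1644]), 0.95), (array([0.5127, 0.0016, 0.2292]), 0.59)]
```

View pics/c8.png

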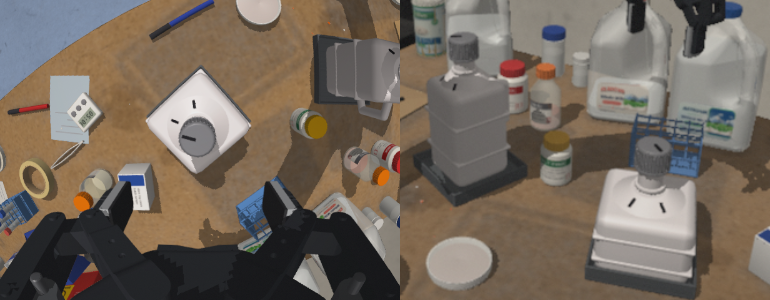

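The pointer (wrist half, near (190,137)) points to the second mark. In the scene half, the cap stands higher with neck showing below it, and the gripper is clear.

```bash
python3 -c "
from station import finish_job
print(finish_job())"
```

```text
the job is handed in; nothing more can be done
None
```

I unlocked the low can and handed the job in at about 11.5 s. I gripped its cap at 75 N, pressed it down, turned it anticlockwise by about 65°, released it and lifted clear.

- **Turn:** the gripper turned 65.3° by the measured pose. The pointer kept its place between the pads, and the last picture shows it at the second mark.
- **Spring-up:** before release the three cameras put the cap at 143–145 mm, and in the final check at 162–167 mm. Against the 157 mm locked height that is about 4.5–10 mm up; free travel is 8 mm. The wrist camera gave the low value, but the networks are only good to about 4 mm.
- **Tall can:** I never went near its cap while low. The networks placed it within a few mm of where it started, which is too coarse to prove the 3 mm limit.
- **Contact at the end:** the gripper is open at z = 0.31 m, and the force reads under 1 N, so it touches nothing.

**What did not go to plan:**
- **Pressing:** the first two tries to press stalled because the arm gave way sideways, so I commanded larger shifts and corrected the sideways load.
- **Depth:** during the turn the press briefly reached the 12 mm stop instead of the planned 8 mm. The highest upward force I read was 56 N, below the 120 N limit.
- **Grip width:** the fingers read about 44 mm on the 47 mm cap. I did not explain that, but they did not slip in the turn.

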